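# Let the tiffin lift down by its release valve

## Robot

A 6-joint arm with a two-finger parallel gripper is mounted at the origin on the work surface. World frame = base frame: x ahead of the robot, y to its left, z up, the work surface at z = 0. Lengths are in mm, angles in rad, forces in N, time in s.
With the tool pointing down it reaches from about 300 to 775 mm from the base axis. Payload 14.6 kg.
Tool frame: the origin (TCP) lies between the finger pads; the fingertips stand 8 mm ahead of it and the grasp point (between the pads) lies 11 mm behind it; z points along the fingers, y is the direction in which the jaws open and shut (so a half turn about z gives the same grasp; the last joint's range is limited). The gripper opens to 94 mm and grips with 3 to 60 N. Pads are 16 mm wide; open, the fingers measure 119 mm over their backs; the gripper's body (75 mm by 177 mm) begins 78 mm behind the grasp point.
Start: joints at [-1.182, 0.3, 1.521, -0, 1.321, -0.067], TCP at [242.091, -493.843, 182.246] pointing down, gripper open.
Joint ranges: [-3.03, 3.03], [-0.79, 2.21], [0.23, 2.52], [-1.04, 4.18], [0, 3.07], [-2.55, 2.55]. Speed limits (rad/s): [2.22, 2.22, 2.57, 3.14, 3.14, 3.14].

## Interface

Orientations are given as [roll, pitch, yaw] about the fixed x, y, z axes, in that order (R = Rz(yaw) Ry(pitch) Rx(roll)).
In Python, from cell import manip, cams, models gives the robot as it stands. The module is installed in compiled form; this text tells all that it offers.
- The arm moves only by the shell command python3 -m pendant 'ROWS' [OPENING] [FORCE]. ROWS is JSON, a list that holds one entry, the list of rows, each a list of 4 numbers: the shift along the tool's x, y, z in cm, then the turn about the tool's z in rad. In form: [[[x, y, z, roll], ...]]. A call has 1 to 5 rows; each row is the pose to reach, as a shift and turn from the pose commanded when the call began, along the tool's axes at that moment; what a row does not reach only later rows make up. A row lasts 1/10 s, in which the tool goes at most 50 mm and 8.59 degrees, less where a joint would pass 70% of its speed; a pose out of reach is approached as far as the arm can. A call with a gripper value outside its range is refused whole. OPENING is the opening, from -1 (shut) to 1 (fully open), so that 0 is half open, set as the call begins (- or left out, the last holds). The fingers move at their own pace and stop on an object; FORCE is the grip in N (left out, the last holds). Time passes only in rows, so rows that repeat a pose let the fingers close. It gives the time, the measured TCP pose, the force and the opening at its end, in the units of the state.
- manip.read_state(): the state, without advancing time (a new reading comes with each control period).
- cams.camera(name): name is "side" or "top" or "wrist"; returns a dict with "frame" (480x640x3 uint8, red, green, blue), "K" (3x3 intrinsics, pixels), "pose" (4x4, takes a point from camera to world coordinates). Camera axes: x right, y down, z forward; pixel columns grow to the right and rows downward; lengths in mm; the calibration is good to about 2 mm. A picture is of the moment at which its call begins. There is no depth.
- manip.sign_off(): hands the job in, once; it reports no verdict.
Trained networks look in the newest picture that a camera, given by its name, has taken for a name from the list of things; names that differ only in an ending like _2 or _b are one class to them, and where a whole thing is asked for, a point or a joint stands for the part that bears it (a point fixed in the world has none). Each returns a list of dicts, best first, with "score" (0 to 1); they miss things now and then, are a little off and sometimes report something else, mostly with a low value. They report only what shows in the picture. A call takes as long as a camera call. They do not tell look-alikes from the thing itself.
- models.regions_of(camera, name): "pixels" (480x640 bool, what is visible of it) and "point" ([column, row] in pixels, amid what is visible of it).
The state is a dict: "clock": time; "joints": joint angles; "qd": joint speeds; "effort": joint torques, N m; "eef_pos": TCP position; "eef_rot": TCP orientation; "wrist_force": force on the tool from outside, world axes, zero at the start; "moment": the same for the moment, N m; "finger_gap": finger opening in mm.
Only numpy, scipy, OpenCV 4.12 (cv2) and the standard library are available. Lean on these libraries where they do the work, as an engineer would, in place of code of your own. Each camera call takes 0.05 s, during which the arm holds its last target.

## Task

Let the raised tray with the tiffin set down: crack the lift's red valve lever open anticlockwise, no more than an eighth of a turn, just far enough that the tray sinks slowly (about 1 cm a second, never over 2) all the way onto its rubber stops. Then turn the lever back clockwise until the valve is shut, snug but not forced, and let go. Do not touch the tray or the tiffin set, and leave everything else where it is.

Things in the scene. Friction and masses are not known exactly. Their poses are not given: they have to be found in the camera images.
- lift: Fixed hydraulic lift: grey base plate 150 x 360 x 15 mm (own x by y), origin at the centre of its underside. 95 mm to its +y stands the steel cylinder with ram, tray and three rubber stops. 95 mm to its -y is the blue valve block (64 x 64 mm, top 70 mm high; brass collar 28 mm wide on it up to 80 mm).
- valve_axis (a point): A point on the vertical turning axis of the valve, at the half height of the lever bar, 108 mm above the table, 95 mm from the lift's origin along its -y. Its axes are those of the lift: z up.
- lever_grip (a point): Holding point in the middle of the red lever, 65 mm from the valve axis. The lever is a straight level bar 12 mm wide, 16 mm high (z 100 to 116 mm) from the axis out to 90 mm, free beneath (30 mm above the block). Site x runs along the bar towards the valve axis, z up. Shut, the bar points along the lift's -x (roughly away from the robot).
- valve (a joint): Opening of the valve (angle of its spindle), rad: 0 shut against a hard stop, grows anticlockwise from above. Starts within 0.05 of shut. Turning it takes 0.1 to 0.4 N m to open, 0.4 to 0.7 N m to close; it stays where left. The tray starts to sink between 0.1 and 0.5 (hidden load and friction); from there its speed grows 20 to 40 mm/s per 0.1 rad.
- ram (a joint): How far the tray has sunk, m: 0 = raised (start), 0.06 = down on the stops. Its speed follows the valve angle within 0.2 s. It can stand up to 4 mm down at the start.
- tray_top (a point): Centre of the top face of the round aluminium tray (140 mm diameter, 8 mm thick) on the ram; 173 mm above the table when raised, 113 mm when down.
- tiffin_centre (a point): Centre (62 mm above its foot) of the clamped set of three aluminium tiffin tiers that stands loose on the tray; 110 mm across, 145 mm high with its bail handle, 0.24 to 0.8 kg. z is its upward axis.
- diya_a: Terracotta diya, a bowl 84 mm wide and 26 mm high, on the table; origin under its centre. Leave alone.
- diya_b: A second terracotta diya, alike. Leave alone.
- tealight: Glass tealight cup, 60 mm wide, 45 mm high, on the table; origin under its centre. Leave alone.
- battery_diya: Orange plastic battery diya, 72 mm wide, 48 mm high, with a small toggle switch; origin under its centre. Leave alone.
- tile: White ceramic tile with coloured dots, 110 x 110 x 9 mm, lying on the table; origin under its centre. Leave alone.
- twist (a joint): Elastic twist of the lever on the slim spindle, rad, anticlockwise positive: lever direction = valve + twist. 15 N m/rad; 0 when let go. Closing drives it negative: about -0.04 while the valve turns, more once it is shut; beyond -0.12 (1.8 N m: 28 N pushed at the grip point, less force if the bar is gripped and the hand's moment helps) the seat is damaged.
Mind the look-alikes: they are no part of the job. Of the things shaped like the part that bears tiffin_centre, the aluminium one is meant.

How it is judged:
By the outcome, as a careful person would: the job done as asked, in the order asked, and still so for the second after the job is handed in, with the robot touching nothing.
It also fails if it takes over 72 s, if anything falls off the work surface, if the arm or the gripper's body presses on something with over 40 N, if the wrist force passes 120 N, or if a joint passes its speed limit or range.

## Working session

There is one attempt and no reset: what is moved stays moved. The work goes in short steps, Python scripts to look and compute and a shell command to move; the robot and the scene stay as the last step left them, time stands still between calls to the robot, and variables do not carry over. Pictures are saved under pics/ and viewed, and the job is handed in when it is done.

```bash
mkdir -p pics
python3 - <<'E'
from cell import manip,cams,models
import cv2,numpy as np
print(manip.read_state())
for n in("side","top","wrist"):
    c=cams.camera(n); cv2.imwrite(f"pics/a_{n}.png",c["frame"][:,:,::-1]); print(n,c["K"].round(1).tolist(),c["pose"].round(3).tolist())
    for t in("lift","lever_grip","tray_top","tiffin_centre","valve"):
        for r in models.regions_of(n,t): print(t,round(r["score"],2),r["point"],r["pixels"].sum())
E
```

```text
{'clock': 0.0, 'joints': array([-1.18159321e+00,  3.00431642e-01,  1.52159048e+00,  2.47397831e-05,
        1.32069440e+00, -6.65970042e-02]), 'qd': array([-9.10084596e-04,  1.70855310e-03,  1.74461297e-03,  2.91947971e-04,
       -3.93164680e-04, -2.86895045e-05]), 'effort': array([-7.69614617e-04, -5.31814742e+01, -3.52738738e+01,  7.06952135e-02,
        2.44734687e-02, -1.14033664e-04]), 'eef_pos': array([ 241.99418743, -493.57808334,  181.7040108 ]), 'eef_rot': array([-3.14047286e+00, -9.87015329e-05,  4.55793924e-01]), 'wrist_force': array([ 0.41251124, -0.33796001,  0.34574651]), 'moment': array([-0.02473426, -0.01244971,  0.04795524]), 'finger_gap': 93.80777505906117}
side [[519.1, 0.0, 312.0], [0.0, 519.1, 247.1], [0.0, 0.0, 1.0]] [[-0.985, -0.094, 0.148, 294.081], [-0.175, 0.545, -0.82, 1108.015], [-0.004, -0.833, -0.553, 874.981], [0.0, 0.0, 0.0, 1.0]]
lift 0.93 [272.7, 285.3] 5930
lever_grip 0.65 [247.1, 276.6] 327
lever_grip 0.49 [353.3, 208.6] 203
tray_top 0.77 [288.6, 229.8] 563
tiffin_centre 0.95 [346.3, 285.7] 2063
tiffin_centre 0.74 [383.8, 315.4] 2712
tiffin_centre 0.68 [281.5, 195.5] 2031
tiffin_centre 0.61 [359.6, 237.5] 1410
valve 0.87 [253.1, 276.0] 357
top [[619.0, 0.0, 320.1], [0.0, 619.0, 239.7], [0.0, 0.0, 1.0]] [[-0.021, -0.996, 0.089, 390.183], [-1.0, 0.021, -0.002, 10.573], [0.0, -0.089, -0.996, 1468.792], [0.0, 0.0, 0.0, 1.0]]
lift 0.77 [298.1, 214.1] 7612
lever_grip 0.6 [271.9, 184.0] 259
lever_grip 0.48 [475.7, 176.5] 769
tray_top 0.89 [357.3, 220.2] 1193
tiffin_centre 0.73 [390.9, 291.8] 1826
tiffin_centre 0.73 [300.2, 292.3] 1735
tiffin_centre 0.65 [248.4, 339.2] 1927
tiffin_centre 0.63 [356.0, 193.5] 2333
tiffin_centre 0.4 [297.5, 214.2] 7799
valve 0.81 [268.0, 187.5] 254
wrist [[389.0, 0.0, 314.8], [0.0, 389.0, 244.1], [0.0, 0.0, 1.0]] [[0.44, -0.874, -0.207, 302.276], [-0.898, -0.429, -0.101, -464.53], [-0.001, 0.23, -0.973, 384.344], [0.0, 0.0, 0.0, 1.0]]
```

View pics/a_side.png

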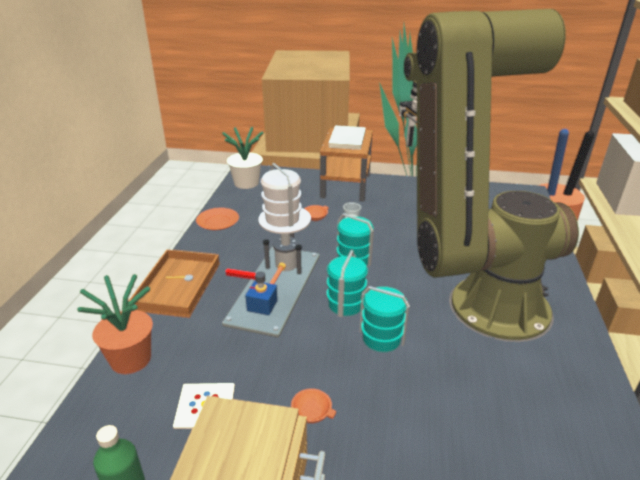

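View pics/a_top.png

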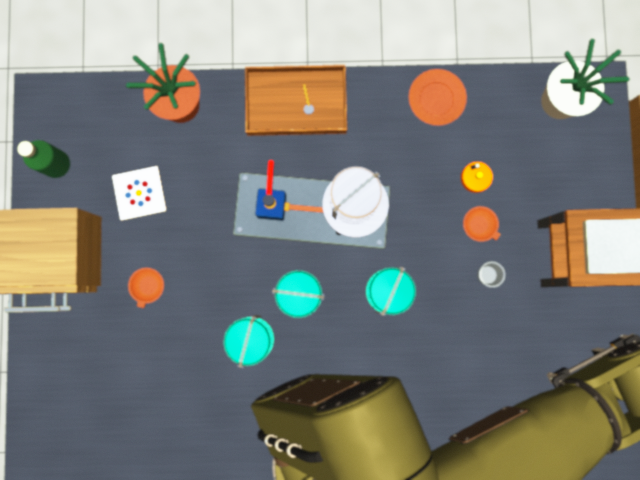

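```bash
cat > h.py <<'E'
from cell import manip,cams,models
import cv2,numpy as np
def ray(c,uv,z):
    d=c["pose"][:3,:3]@np.linalg.inv(c["K"])@np.array([uv[0],uv[1],1.]); o=c["pose"][:3,3]
    return o+d*(z-o[2])/d[2]
def proj(c,p):
    T=np.linalg.inv(c["pose"]); q=c["K"]@(T[:3,:3]@np.array(p,float)+T[:3,3]); return q[:2]/q[2]
def redmask(f):
    h=cv2.cvtColor(f,cv2.COLOR_RGB2HSV); return (((h[...,0]<5)|(h[...,0]>174))&(h[...,1]>190)&(h[...,2]>110))
E
python3 - <<'E'
from h import *
c=cams.camera("top"); f=c["frame"]
cr=cv2.resize(f[140:260,220:400],None,fx=4,fy=4,interpolation=cv2.INTER_CUBIC); cv2.imwrite("pics/b_top.png",cr[:,:,::-1])
m=redmask(f); m2=np.zeros_like(m); m2[150:215,255:290]=m[150:215,255:290]
ys,xs=np.nonzero(m2); print(len(xs),xs.min(),xs.max(),ys.min(),ys.max())
P=np.array([ray(c,(x,y),116)[:2] for x,y in zip(xs,ys)]); mu=P.mean(0); u,s,vt=np.linalg.svd(P-mu); d=vt[0]*np.sign(vt[0][0])
t=(P-mu)@d; print("lever mean",mu,"dir",np.degrees(np.arctan2(d[1],d[0])),"span",t.min(),t.max(),"tip",mu+d*t.max())
for q in [(238,174),(234,237),(386,246),(389,182)]: print(q,ray(c,q,15).round(1))
s=cams.camera("side"); cv2.imwrite("pics/b_side.png",cv2.resize(s["frame"][150:340,190:340],None,fx=4,fy=3.1)[:,:,::-1][:600])
E
```

```text
149 267 273 161 193
lever mean [655.12927392 116.17872874] dir -3.879967937793069 span -37.90614625872643 34.2997545215705 tip [689.35041332 113.8577854 ]
(238, 174) [681.7 199.5  15. ]
(234, 237) [531.3 210.3  15. ]
(386, 246) [ 502.5 -147.5   15. ]
(389, 182) [ 654.9 -159.3   15. ]
```

View pics/b_top.png

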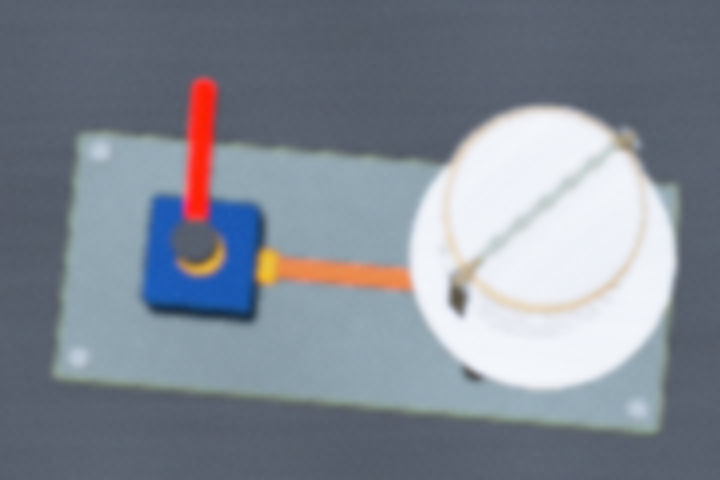

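View pics/b_side.png

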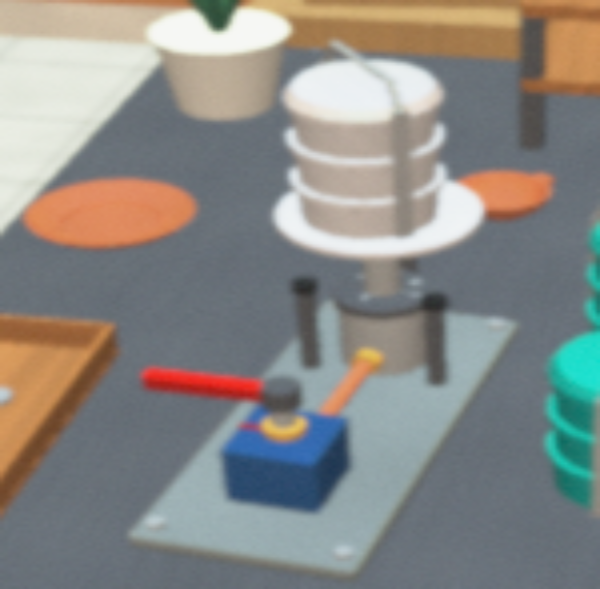

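Candidates: for the lever, the red bar at top (270,180), the orange pipe (305,208) and the battery diya's toggle (478,168). I choose the red bar on the black hub over the blue block. For the tiffin, the aluminium set on the tray at top (356,193) against the teal ones at (391,292), (298,294) and (248,340). I choose the set on the tray. The crop confirms both choices.

```bash
python3 -m pendant '[[[0,0,-12,0.524],[0,0,-12,0.524],[0,0,-12,0.524],[0,0,-12,0.524]]]' -0.3 20
cat >> h.py <<'E'
def togo(x,y,z,yaw):
    s=manip.read_state(); p=s["eef_pos"]; w=s["eef_rot"][2]; d=np.array([x,y,z])-p
    print("tool cm",round((np.cos(w)*d[0]+np.sin(w)*d[1])/10,2),round((np.sin(w)*d[0]-np.cos(w)*d[1])/10,2),round(-d[2]/10,2),"roll",round(w-yaw,3),"t",s["clock"])
E
python3 -c "
from h import *
togo(320,-180,300,-0.07);togo(400,140,300,-.07)"
```

```text
clock: 1.4
eef_pos: [242.4, -494.6, 306.0]
eef_rot: [3.136, -0.003, -0.074]
wrist_force: [1.1, -0.2, -0.9]
finger_gap: 65.4
tool cm 5.41 -31.95 0.6 roll -0.004 t 1.4
tool cm 11.02 -64.45 0.6 roll -0.004 t 1.4
```

```bash
python3 -m pendant '[[[1,-5,0.6,0],[2,-10,0.6,0],[3,-15,0.6,0],[4,-20,0.6,0],[4.5,-25,0.6,0]]]'; python3 -m pendant '[[[1,-5,0,0],[2,-10,0,0],[3,-15,0,0],[4,-20,0,0],[5,-25,0,0]]]';  python3 -m pendant '[[[0.5,-5,0,0],[1,-10,0,0],[1.5,-14,0,0],[1.5,-14,0,0]]]'
python3 -c "
from h import *
togo(400,140,300,-0.07);togo(664.6,115.5,180,-.07)"
```

```text
clock: 1.9
eef_pos: [303.3, -250.1, 296.2]
eef_rot: [3.141, -0.0, -0.068]
wrist_force: [0.8, 0.9, 0.5]
finger_gap: 33.0
clock: 2.4
eef_pos: [368.8, -8.7, 296.6]
eef_rot: [3.141, -0.001, -0.068]
wrist_force: [1.5, -0.5, 0.1]
finger_gap: 32.9
clock: 2.8
eef_pos: [393.3, 131.5, 295.9]
eef_rot: [-3.141, 0.001, -0.063]
wrist_force: [-0.8, -0.9, 1.1]
finger_gap: 33.0
tool cm 0.61 -0.89 -0.41 roll 0.007 t 2.8
tool cm 27.18 -0.13 11.59 roll 0.007 t 2.8
```

```bash
python3 -m pendant '[[[5,0,0,0],[10,0,0,0],[15,0,2,0],[20,0,5,0],[24.5,0,7,0]]]'; python3 -m pendant '[[[2.7,-0.1,3,0],[2.7,-0.1,4.6,0],[2.7,-0.1,4.6,0]]]'
python3 - <<'E'
from h import *
togo(664.6,115.5,97,-.07)
for n in("side","top","wrist"):
    c=cams.camera(n); cv2.imwrite(f"pics/c_{n}.png",c["frame"][:,:,::-1]); print(n,proj(c,(664.6,115.5,116)),proj(c,(600,120.3,116)),proj(c,(585,-70,173)))
    if n=="wrist": print(c["pose"].round(3).tolist())
E
```

```text
clock: 3.3
eef_pos: [629.1, 110.7, 229.8]
eef_rot: [3.141, 0.0, -0.069]
wrist_force: [0.4, 0.2, 0.5]
finger_gap: 32.7
clock: 3.6
eef_pos: [653.9, 109.9, 181.7]
eef_rot: [3.141, 0.005, -0.069]
wrist_force: [-0.3, 0.5, -0.1]
finger_gap: 32.8
tool cm 1.03 -0.64 8.47 roll 0.001 t 3.6
side [236.29891445 269.82198996] [261.05270046 273.59533821] [283.3097177  215.60401384]
top [269.96631554 171.94431264] [268.19507931 200.85681346] [356.09393808 201.91566339]
wrist [307.32191931 234.45885223] [307.21611205 318.65735049] [617.65187725 360.53966263]
[[-0.068, -0.971, -0.229, 721.278], [-0.998, 0.066, 0.017, 106.004], [-0.001, 0.23, -0.973, 388.23], [0.0, 0.0, 0.0, 1.0]]
```

View pics/c_side.png

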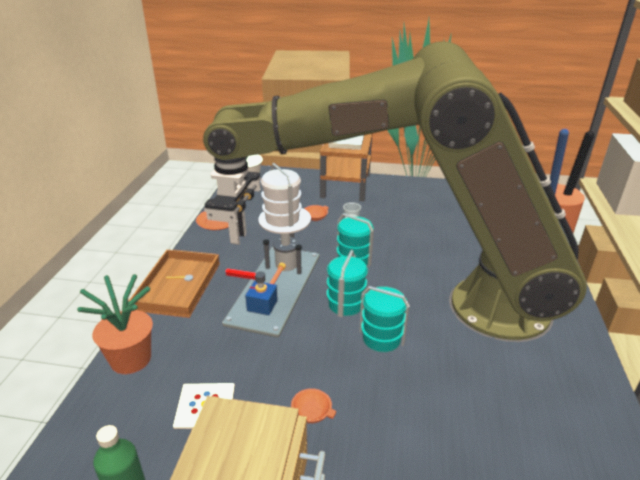

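View pics/c_wrist.png

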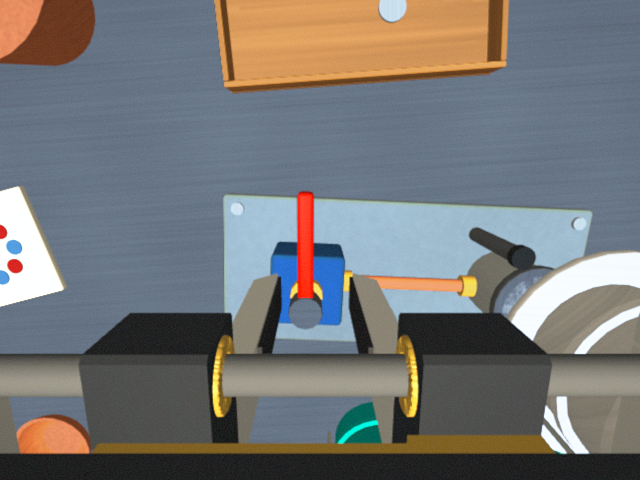

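View pics/c_top.png

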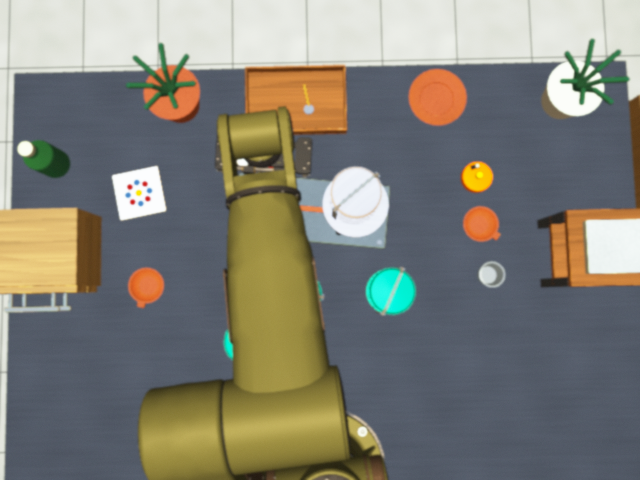

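```bash
cat >> h.py <<'E'
def lever(c):
    m=redmask(c["frame"]); n,l,st,ce=cv2.connectedComponentsWithStats(m.astype(np.uint8))
    i=max((k for k in range(1,n) if st[k,1]>150),key=lambda k:st[k,4]); ys,xs=np.nonzero(l==i)
    P=np.array([ray(c,(x,y),116)[:2] for x,y in zip(xs,ys)]); mu=P.mean(0); v=np.linalg.svd(P-mu,full_matrices=False)[2][0]; v*=np.sign(v[0]); t=(P-mu)@v
    return mu+v*t.max(),np.arctan2(v[1],v[0]),len(xs),t.max()-t.min()
E
python3 - <<'E'
from h import *
c=cams.camera("wrist"); tip,a,n,L=lever(c); d=np.array([np.cos(a),np.sin(a)]); print(tip,a,n,L,"axis",tip-90*d,"grip",tip-25*d)
g=tip-25*d; togo(g[0],g[1],97,a)
E
```

```text
[695.06767937 114.91716746] -0.0741902463888564 1569 77.96830298049983 axis [605.31525445 121.58816596] grip [670.13645023 116.7702226 ]
tool cm 1.48 -0.69 9.03 roll 0.006 t 3.8
```

```bash
python3 -m pendant '[[[1.1,-0.6,0,0.006],[1.1,-0.6,4,0.006],[1.1,-0.6,7,0.006],[1.1,-0.6,9,0.006],[1.1,-0.6,9,0.006]]]';python3 - <<'E'
from h import *
c=cams.camera("wrist"); cv2.imwrite(f"pics/d_wrist.png",c["frame"][:,:,::-1]);c=cams.camera("side"); cv2.imwrite(f"pics/d_side.png",c["frame"][:,:,::-1])
togo(666.3,116,97,-.074); s=manip.read_state(); print(s["eef_pos"],s["eef_rot"],s["wrist_force"],s["moment"])
E
```

```text
clock: 4.3
eef_pos: [664.9, 116.2, 93.7]
eef_rot: [3.141, 0.003, -0.074]
wrist_force: [-0.3, -0.1, 0.8]
finger_gap: 32.6
tool cm -0.02 0.04 0.01 roll -0.0 t 4.4
[666.54786732 116.38172242  97.14321474] [-3.14119103e+00 -2.19504421e-03 -7.40855965e-02] [0.09013762 0.38312149 0.75482692] [0.03946084 0.03499264 0.03264503]
```

View pics/d_wrist.png

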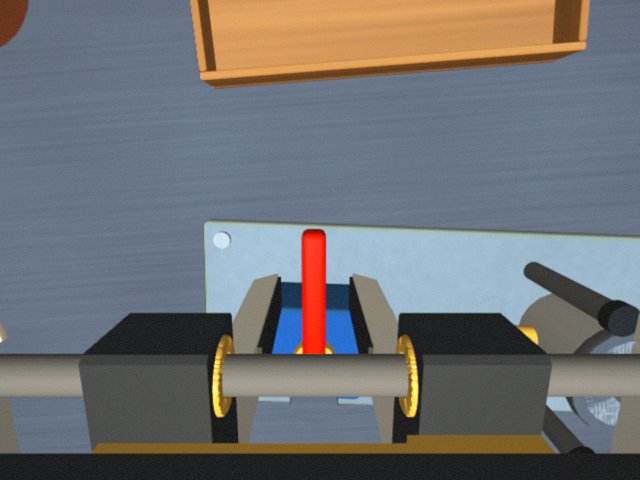

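View pics/d_side.png

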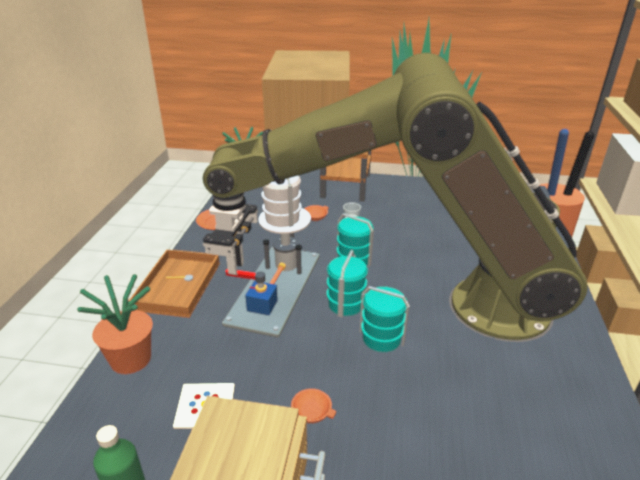

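```bash
cat >> h.py <<'E'
AX=np.array([601.5,120.8])
def stat():
    s=manip.read_state(); p=s["eef_pos"]; F=s["wrist_force"]; M=s["moment"]; r=p[:2]-AX
    print("t %.2f pos %s yaw %.4f ang %.4f r %.1f F %s M %s gap %.1f | torque about axis on tool %.2f (M at tcp)"%(s["clock"],p.round(1),s["eef_rot"][2],np.arctan2(r[1],r[0]),np.hypot(*r),F.round(1),M.round(2),s["finger_gap"],M[2]+(r[0]*F[1]-r[1]*F[0])/1000))
ROI=(185,255,258,312)
def ram():
    c=cams.camera("side"); g=cv2.cvtColor(c["frame"],cv2.COLOR_RGB2GRAY).astype(np.float32)
    try: ref=np.load("ref.npy")
    except Exception: np.save("ref.npy",g); ref=g
    # predicted pixel path of tray for sink s
    a=proj(c,(585,-70,173)); b=proj(c,(585,-70,113)); 
    T=ref[195:232,262:312]; 
    best=[]
    R=cv2.matchTemplate(g[185:275,252:322],T,cv2.TM_CCOEFF_NORMED); _,v,_,(x,y)=cv2.minMaxLoc(R)
    def sub(a0,a1,a2): return 0.5*(a0-a2)/(a0-2*a1+a2)
    dy=y+(sub(R[y-1,x],R[y,x],R[y+1,x]) if 0<y<R.shape[0]-1 else 0)-10
    t=manip.read_state()["clock"]
    print("ram mm %.2f (score %.3f, dx %d) px/60mm %.1f t %.2f"%(dy/(b-a)[1]*60,v,x-10,(b-a)[1],t)); return c
E
python3 -c "
from h import *
ram();ram();stat()"
python3 -m pendant '[[[0,0,0,0],[0,0,0,0],[0,0,0,0],[0,0,0,0],[0,0,0,0]]]' -1 20; python3 -c "
from h import *
ram();stat()"
```

```text
ram mm -0.07 (score 1.000, dx 0) px/60mm 18.9 t 4.45
ram mm -0.07 (score 0.999, dx 0) px/60mm 18.9 t 4.50
t 4.50 pos [666.9 116.5  97.6] yaw -0.0741 ang -0.0664 r 65.5 F [-0.7 -0.2  0.6] M [ 0.03  0.04 -0.02] gap 32.6 | torque about axis on tool -0.04 (M at tcp)
clock: 5.0
eef_pos: [666.0, 116.3, 95.1]
eef_rot: [3.142, -0.0, -0.074]
wrist_force: [-0.4, -0.2, -0.1]
finger_gap: 0.4
ram mm -0.06 (score 0.999, dx 0) px/60mm 18.9 t 5.05
t 5.05 pos [666.  116.3  95.1] yaw -0.0742 ang -0.0690 r 64.6 F [ 0.5 -0.6 -0.6] M [ 0.03  0.07 -0.02] gap 0.4 | torque about axis on tool -0.05 (M at tcp)
```

Run:
```python
from h import *
c=cams.camera("wrist"); cv2.imwrite(f"pics/e_wrist.png",c["frame"][:,:,::-1]);c=cams.camera("side"); cv2.imwrite(f"pics/e_side.png",cv2.resize(c["frame"][180:320,180:320],None,fx=4,fy=4,interpolation=cv2.INTER_CUBIC)[:,:,::-1])
stat()
```

```text
t 5.15 pos [666.  116.3  95. ] yaw -0.0742 ang -0.0694 r 64.6 F [ 0.1  0.3 -0.2] M [ 0.08 -0.02  0.  ] gap 0.5 | torque about axis on tool 0.02 (M at tcp)
```

View pics/e_wrist.png

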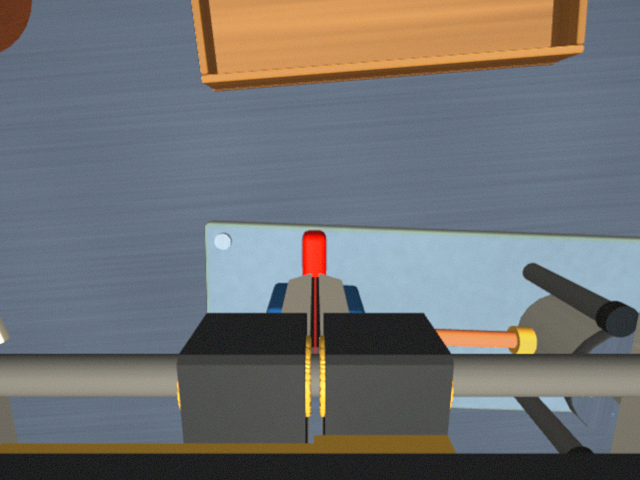

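View pics/e_side.png

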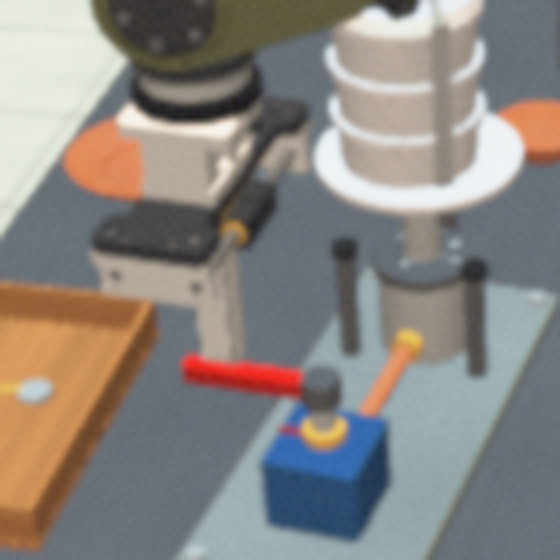

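Run:
```python
from h import *
c=cams.camera("side")
f=lambda p:((proj(c,p)-180)*4).round(0)
for z in(87,95,103,116,130): print(z,f((666,116.3,z)))
print("lever tip/hub", f((691,114.5,108)),f((601.5,120.8,116)),"block top corners",[f((600+a,120+b,70)) for a,b in((32,32),(-32,32),(32,-32))])
c=cams.camera("wrist"); print(c["pose"].round(2).tolist())
for z in(87,116): print(proj(c,(666,116.3,z)))
```

```text
87 [227. 397.]
95 [226. 387.]
103 [224. 377.]
116 [223. 360.]
130 [221. 341.]
lever tip/hub [186. 364.] [322. 375.] block top corners [array([265., 459.]), array([366., 471.]), array([293., 397.])]
[[-0.07, -0.97, -0.23, 732.78], [-1.0, 0.07, 0.02, 111.44], [-0.0, 0.23, -0.97, 297.13], [0.0, 0.0, 0.0, 1.0]]
[315.27520518 273.67657752]
[315.29664912 291.59689879]
```

Run:
```python
from h import *
c=cams.camera("side"); im=cv2.imread("pics/c_side.png")
q=[(655,110,z) for z in(179,195,210,225,260)]
print([proj(c,p).round(1).tolist() for p in q])
# +start pose finger
o=im[130:260,170:300].copy(); o=cv2.resize(o,None,fx=4,fy=4,interpolation=cv2.INTER_CUBIC)
for p in q:
    x,y=proj(c,p); cv2.circle(o,(int((x-170)*4),int((y-130)*4)),3,(255,0,255),-1)
cv2.imwrite("pics/f.png",o)
im=cv2.imread("pics/e_side.png")
for z in (87,97,107,117,137):
    x,y=(proj(c,(666,116.3,z))-180)*4; cv2.circle(im,(int(x),int(y)),3,(255,0,255),-1)
cv2.imwrite("pics/f2.png",im)
```

```text
[[238.6, 247.8], [238.0, 242.3], [237.5, 237.0], [237.0, 231.7], [235.7, 219.0]]
```

View pics/f.png

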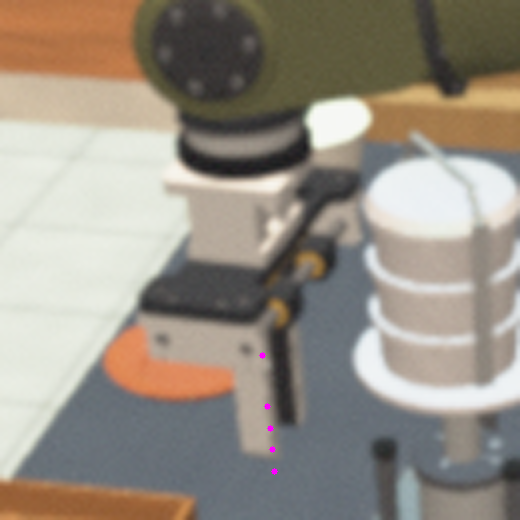

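View pics/f2.png

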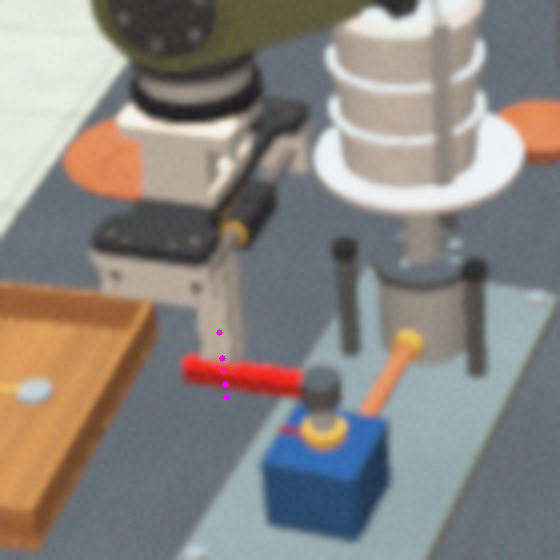

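Run:
```python
from h import *
P=np.array([[-0.068,-0.971,-0.229,721.278],[-0.998,0.066,0.017,106.004],[-0.001,0.23,-0.973,388.23],[0,0,0,1]])
c=dict(K=np.array([[389.0,0,314.8],[0,389.0,244.1],[0,0,1]]),pose=P)
a=ray(c,(224,195),15);b=ray(c,(591,211),15); print(a,b,np.linalg.norm(a-b))
# bar, block top width at z70
a=ray(c,(275,243),70);b=ray(c,(343,244),70);print(a,b,np.linalg.norm(a-b))
stat()
```

```text
[687.5363872  196.02262535  15.        ] [ 648.13380211 -155.9803618    15.        ] 354.20144928494403
[649.59498883 144.87692812  70.        ] [644.86082421  87.89855621  70.        ] 57.17470752245934
t 5.30 pos [666.  116.3  95. ] yaw -0.0742 ang -0.0694 r 64.6 F [-0.  -0.5 -0. ] M [0.08 0.03 0.02] gap 0.8 | torque about axis on tool -0.01 (M at tcp)
```

```bash
python3 -m pendant '[[[0,0,0,0],[0,0,0,0],[0,0,0,0],[0,0,0,0]]]' -0.3 20;python3 -m pendant '[[[0,0,0.7,0],[0,0,1.4,0],[0,0,2.0,0],[0,0,2,0],[0,0,2,0]]]'
python3 - <<'E'
from h import *
c=cams.camera("wrist"); cv2.imwrite(f"pics/g_wrist.png",c["frame"][:,:,::-1]);c=cams.camera("side"); cv2.imwrite(f"pics/g_side.png",cv2.resize(c["frame"][180:320,180:320],None,fx=4,fy=4,interpolation=cv2.INTER_CUBIC)[:,:,::-1])
stat()
E
```

```text
clock: 5.7
eef_pos: [666.0, 116.3, 95.1]
eef_rot: [-3.142, -0.0, -0.074]
wrist_force: [0.6, 0.0, -0.7]
finger_gap: 29.2
clock: 6.2
eef_pos: [665.9, 116.3, 74.9]
eef_rot: [3.142, 0.0, -0.074]
wrist_force: [-0.7, 0.4, 1.5]
finger_gap: 33.0
t 6.30 pos [666.1 116.4  75.4] yaw -0.0742 ang -0.0686 r 64.8 F [-0.3 -0.3  0.2] M [ 0.02 -0.04  0.01] gap 32.7 | torque about axis on tool -0.02 (M at tcp)
```

View pics/g_wrist.png

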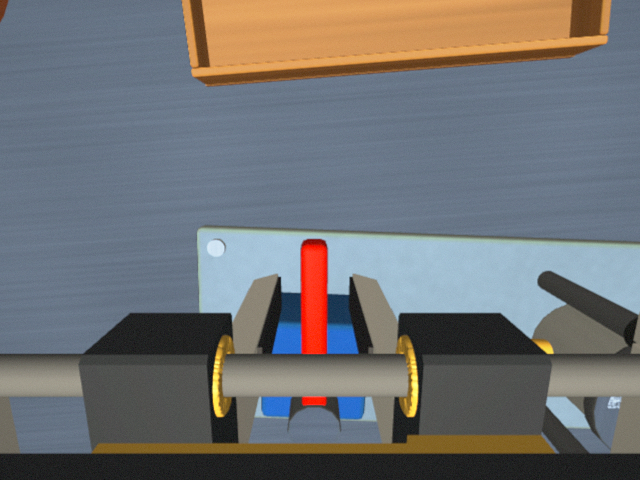

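View pics/g_side.png

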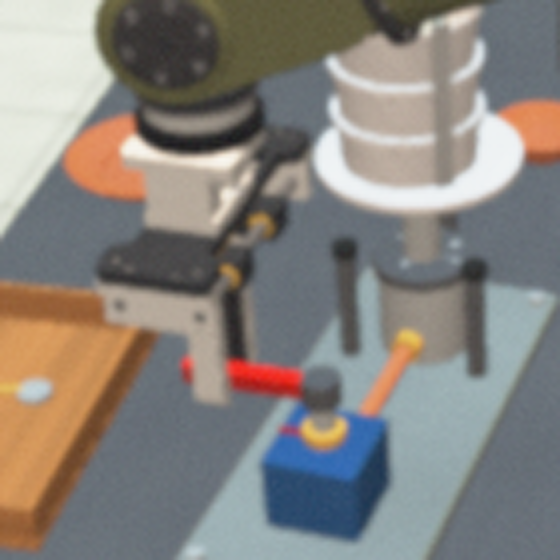

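```bash
python3 -m pendant '[[[0,0,0,0],[0,0,0,0],[0,0,0,0],[0,0,0,0]]]' -1 25
python3 - <<'E'
from h import *
import os; os.remove("ref.npy")
ram();ram();stat()
E
```

```text
clock: 6.7
eef_pos: [666.1, 116.6, 75.2]
eef_rot: [-3.141, -0.0, -0.074]
wrist_force: [1.1, 2.0, -0.5]
finger_gap: 11.9
ram mm -0.07 (score 1.000, dx 0) px/60mm 18.9 t 6.75
ram mm -0.09 (score 0.999, dx 0) px/60mm 18.9 t 6.80
t 6.80 pos [666.1 116.6  75.2] yaw -0.0742 ang -0.0656 r 64.7 F [ 1.5  1.3 -0.6] M [ 0.57 -0.14 -0.05] gap 12.1 | torque about axis on tool 0.04 (M at tcp)
```

```bash
python3 -m pendant '[[[-0.01,-0.26,0,-0.04],[-0.02,-0.52,0,-0.08],[-0.02,-0.52,0,-0.08],[-0.02,-0.52,0,-0.08]]]'
python3 - <<'E'
from h import *
ram();stat()
E
```

```text
clock: 7.2
eef_pos: [666.3, 121.4, 75.2]
eef_rot: [3.142, -0.0, 0.005]
wrist_force: [1.0, -0.9, 0.5]
finger_gap: 11.7
ram mm 0.05 (score 0.998, dx 0) px/60mm 18.9 t 7.25
t 7.25 pos [666.3 121.4  75.2] yaw 0.0046 ang 0.0094 r 64.8 F [ 1.3 -0.7  0.1] M [ 0.1  -0.14  0.01] gap 11.6 | torque about axis on tool -0.03 (M at tcp)
```

```bash
python3 -m pendant '[[[0,-0.16,0,-0.025],[0,-0.26,0,-0.04],[0,-0.26,0,-0.04],[0,-0.26,0,-0.04]]]'
python3 - <<'E'
from h import *
ram();stat()
E
```

```text
clock: 7.65
eef_pos: [666.2, 124.0, 75.1]
eef_rot: [3.141, -0.0, 0.046]
wrist_force: [0.2, -1.8, 0.9]
finger_gap: 11.8
ram mm 0.14 (score 0.998, dx 0) px/60mm 18.9 t 7.70
t 7.70 pos [666.2 124.   75.1] yaw 0.0455 ang 0.0497 r 64.8 F [ 0.4 -2.2  1.2] M [-0.24 -0.04 -0.04] gap 11.6 | torque about axis on tool -0.18 (M at tcp)
```

Run:
```python
from h import *
c=cams.camera("wrist"); print(lever(c)); cv2.imwrite("pics/i_wrist.png",c["frame"][:,:,::-1]); ram()
```

```text
(array([696.7761698 , 125.42184317]), np.float64(0.042835725874327005), 2834, np.float64(52.857900903864504))
ram mm 0.14 (score 0.997, dx 0) px/60mm 18.9 t 7.80
```

View pics/i_wrist.png

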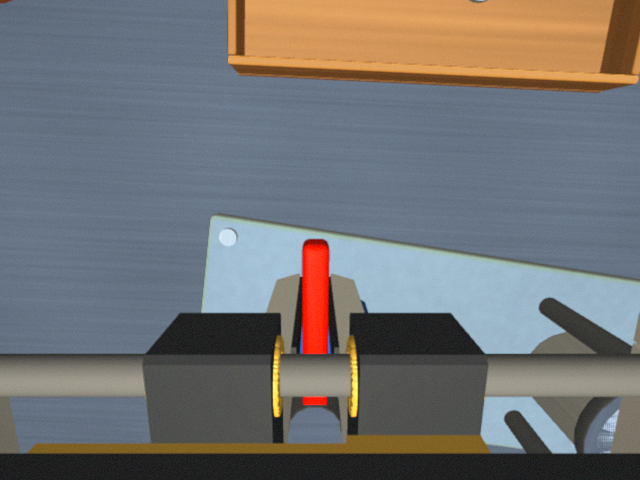

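```bash
python3 -m pendant '[[[0,-0.13,0,-0.02],[0,-0.13,0,-0.02],[0,-0.13,0,-0.02],[0,-0.13,0,-0.02]]]'
python3 - <<'E'
from h import *
ram();stat()
E
python3 -m pendant '[[[0,-0.13,0,-0.02],[0,-0.13,0,-0.02],[0,-0.13,0,-0.02],[0,-0.13,0,-0.02]]]'
python3 - <<'E'
from h import *
ram();stat()
E
```

```text
clock: 8.2
eef_pos: [666.1, 125.4, 75.1]
eef_rot: [3.142, -0.0, 0.066]
wrist_force: [1.6, -1.9, 2.0]
finger_gap: 11.9
ram mm 0.17 (score 0.997, dx 0) px/60mm 18.9 t 8.25
t 8.25 pos [666.1 125.4  75.1] yaw 0.0657 ang 0.0713 r 64.8 F [ 0.8 -2.3  2.7] M [-0.32 -0.16 -0.01] gap 11.7 | torque about axis on tool -0.16 (M at tcp)
clock: 8.65
eef_pos: [666.0, 126.7, 75.1]
eef_rot: [-3.142, -0.0, 0.086]
wrist_force: [1.3, -3.0, 2.7]
finger_gap: 11.7
ram mm 0.21 (score 0.996, dx 0) px/60mm 18.9 t 8.70
t 8.70 pos [666.  126.7  75.1] yaw 0.0858 ang 0.0915 r 64.8 F [ 0.7 -4.1  1.8] M [-0.38 -0.16  0.03] gap 11.7 | torque about axis on tool -0.24 (M at tcp)
```

```bash
for i in 1; do python3 -m pendant '[[[0,-0.13,0,-0.02],[0,-0.13,0,-0.02],[0,-0.13,0,-0.02]]]'; python3 -c "
from h import *
ram()"; python3 -m pendant '[[[0,-0.13,0,-0.02],[0,-0.13,0,-0.02],[0,-0.13,0,-0.02]]]'; python3 -c "
from h import *
ram();stat()"; done
```

```text
clock: 9.0
eef_pos: [665.9, 128.1, 75.1]
eef_rot: [3.142, -0.0, 0.106]
wrist_force: [0.6, -3.0, 2.3]
finger_gap: 11.6
ram mm 0.25 (score 0.994, dx 0) px/60mm 18.9 t 9.05
clock: 9.35
eef_pos: [665.7, 129.3, 75.1]
eef_rot: [3.142, 0.0, 0.126]
wrist_force: [1.1, -3.7, 2.2]
finger_gap: 12.1
ram mm 0.31 (score 0.992, dx 0) px/60mm 18.9 t 9.40
t 9.40 pos [665.8 129.3  75.1] yaw 0.1257 ang 0.1319 r 64.8 F [ 0.7 -3.1  2.5] M [-0.51 -0.07  0.03] gap 11.9 | torque about axis on tool -0.17 (M at tcp)
```

Run:
```python
from h import *
c=cams.camera("side"); r=np.load("ref.npy"); g=cv2.cvtColor(c["frame"],cv2.COLOR_RGB2GRAY).astype(np.float32)
d=np.abs(g-r)[180:260,230:330]*4; o=np.hstack([g[180:260,230:330],np.clip(d,0,255)]); cv2.imwrite("pics/j.png",cv2.resize(o.astype(np.uint8),None,fx=4,fy=4))
```

```text
(no output)
```

View pics/j.png

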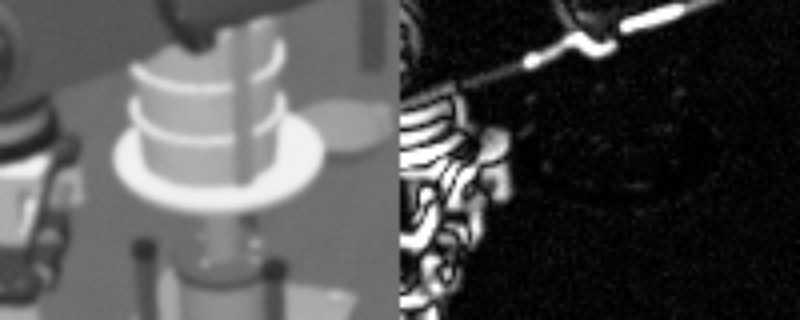

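```bash
sed -i 's/T=ref\[195:232,262:312\]/T=ref[203:238,264:312]/; s/g\[185:275,252:322\]/g[193:283,254:322]/' h.py; python3 -c "
from h import *
ram()";  python3 -m pendant '[[[0,-0.13,0,-0.02],[0,-0.13,0,-0.02],[0,-0.13,0,-0.02]]]'; python3 -c "
from h import *
ram()"; python3 -m pendant '[[[0,-0.13,0,-0.02],[0,-0.13,0,-0.02],[0,-0.13,0,-0.02]]]'; python3 -c "
from h import *
ram();stat()"
```

```text
ram mm 0.28 (score 0.999, dx 0) px/60mm 18.9 t 9.50
clock: 9.8
eef_pos: [665.6, 130.6, 75.1]
eef_rot: [3.142, 0.0, 0.146]
wrist_force: [0.6, -3.2, 2.3]
finger_gap: 11.8
ram mm 0.28 (score 0.998, dx 0) px/60mm 18.9 t 9.85
clock: 10.15
eef_pos: [665.4, 131.9, 75.1]
eef_rot: [-3.142, 0.0, 0.166]
wrist_force: [0.5, -4.7, 2.5]
finger_gap: 11.7
ram mm 0.30 (score 0.998, dx 0) px/60mm 18.9 t 10.20
t 10.20 pos [665.4 131.9  75. ] yaw 0.1657 ang 0.1715 r 64.8 F [ 0.2 -4.6  2.7] M [-0.71 -0.04  0.08] gap 11.9 | torque about axis on tool -0.22 (M at tcp)
```

```bash
python3 -m pendant '[[[0,-0.13,0,-0.02],[0,-0.13,0,-0.02],[0,-0.13,0,-0.02]]]'; python3 -c "
from h import *
ram()"; python3 -m pendant '[[[0,-0.13,0,-0.02],[0,-0.13,0,-0.02],[0,-0.13,0,-0.02]]]'; python3 -c "
from h import *
ram();stat()"
```

```text
clock: 10.5
eef_pos: [665.2, 133.1, 75.1]
eef_rot: [3.142, 0.0, 0.186]
wrist_force: [0.7, -5.1, 2.1]
finger_gap: 11.9
ram mm 0.35 (score 0.998, dx 0) px/60mm 18.9 t 10.55
clock: 10.85
eef_pos: [664.9, 134.4, 75.2]
eef_rot: [3.141, 0.0, 0.206]
wrist_force: [-1.0, -4.8, 3.9]
finger_gap: 11.6
ram mm 2.88 (score 0.997, dx 0) px/60mm 18.9 t 10.90
t 10.90 pos [665.  134.4  75.2] yaw 0.2059 ang 0.2105 r 64.9 F [-1.  -4.4  5.1] M [-0.96  0.1   0.11] gap 11.7 | torque about axis on tool -0.15 (M at tcp)
```

```bash
python3 -m pendant '[[[0,-0.13,0,-0.02],[0,-0.13,0,-0.02],[0,-0.13,0,-0.02]]]'; python3 -c "
from h import *
ram()"
```

```text
clock: 11.2
eef_pos: [664.7, 135.6, 75.2]
eef_rot: [3.141, 0.0, 0.226]
wrist_force: [-1.7, -5.0, 3.5]
finger_gap: 11.9
ram mm 7.51 (score 0.984, dx 0) px/60mm 18.9 t 11.25
```

```bash
python3 -m pendant '[[[0,0.2,0,0.03]]]'; python3 -c "
from h import *
ram();stat()"
```

```text
clock: 11.35
eef_pos: [665.0, 134.1, 75.2]
eef_rot: [-3.141, 0.0, 0.195]
wrist_force: [-2.9, -1.4, 3.4]
finger_gap: 12.1
ram mm 9.55 (score 0.987, dx 0) px/60mm 18.9 t 11.40
t 11.40 pos [665.1 133.9  75.2] yaw 0.1922 ang 0.2032 r 64.9 F [-1.7 -1.3  4.5] M [-0.15  0.43  0.19] gap 12.2 | torque about axis on tool 0.13 (M at tcp)
```

```bash
python3 -m pendant '[[[0,0.16,0,0.025],[0,0.16,0,0.025]]]'; python3 -c "
from h import *
ram();stat()"
```

```text
clock: 11.6
eef_pos: [665.3, 132.8, 75.1]
eef_rot: [-3.141, 0.0, 0.17]
wrist_force: [-3.8, 2.6, 4.4]
finger_gap: 11.5
ram mm 13.03 (score 0.979, dx 0) px/60mm 18.9 t 11.65
t 11.65 pos [665.3 132.8  75.1] yaw 0.1710 ang 0.1866 r 64.9 F [-3.3  2.5  5.6] M [0.41 0.67 0.26] gap 11.9 | torque about axis on tool 0.46 (M at tcp)
```

```bash
python3 -m pendant '[[[0,0.1,0,0.015],[0,0.1,0,0.015]]]'; python3 -c "
from h import *
ram();stat()"; python3 -m pendant '[[[0,0,0,0],[0,0,0,0]]]'; python3 -c "
from h import *
ram();stat()"
```

```text
clock: 11.85
eef_pos: [665.4, 131.7, 75.1]
eef_rot: [-3.141, 0.0, 0.155]
wrist_force: [-3.5, 3.8, 4.3]
finger_gap: 11.7
ram mm 16.27 (score 0.973, dx 0) px/60mm 18.9 t 11.90
t 11.90 pos [665.5 131.7  75.1] yaw 0.1560 ang 0.1688 r 64.9 F [-3.3  4.2  3.8] M [0.74 0.73 0.18] gap 11.9 | torque about axis on tool 0.49 (M at tcp)
clock: 12.1
eef_pos: [665.5, 131.7, 75.1]
eef_rot: [-3.141, 0.0, 0.156]
wrist_force: [-4.7, 4.0, 5.2]
finger_gap: 11.8
ram mm 19.45 (score 0.967, dx 0) px/60mm 18.9 t 12.15
t 12.15 pos [665.5 131.7  75.1] yaw 0.1561 ang 0.1688 r 64.9 F [-3.2  3.6  4.9] M [0.74 0.74 0.21] gap 12.1 | torque about axis on tool 0.47 (M at tcp)
```

```bash
python3 -m pendant '[[[0,0.08,0,0.012],[0,0.08,0,0.012]]]'; python3 -c "
from h import *
ram();stat()"; python3 -m pendant '[[[0,0,0,0],[0,0,0,0]]]'; python3 -c "
from h import *
ram()"
```

```text
clock: 12.35
eef_pos: [665.6, 130.9, 75.1]
eef_rot: [-3.141, 0.0, 0.144]
wrist_force: [-4.0, 3.7, 4.2]
finger_gap: 11.5
ram mm 22.01 (score 0.963, dx 0) px/60mm 18.9 t 12.40
t 12.40 pos [665.6 130.9  75.1] yaw 0.1439 ang 0.1565 r 64.9 F [-3.6  3.7  4.5] M [0.83 0.73 0.16] gap 12.1 | torque about axis on tool 0.44 (M at tcp)
clock: 12.6
eef_pos: [665.6, 130.9, 75.1]
eef_rot: [-3.141, 0.0, 0.144]
wrist_force: [-3.3, 3.1, 5.8]
finger_gap: 11.7
ram mm 22.10 (score 0.963, dx 0) px/60mm 18.9 t 12.65
```

```bash
python3 -m pendant '[[[0,0,0,0],[0,0,0,0]]]'; python3 -c "
from h import *
ram()"
```

```text
clock: 12.85
eef_pos: [665.6, 131.0, 75.1]
eef_rot: [-3.141, 0.0, 0.144]
wrist_force: [-4.4, 3.4, 4.8]
finger_gap: 11.8
ram mm 22.09 (score 0.963, dx 0) px/60mm 18.9 t 12.90
```

```bash
python3 -m pendant '[[[0,-0.18,0,-0.028],[0,-0.34,0,-0.053],[0,-0.34,0,-0.053],[0,-0.34,0,-0.053]]]'; python3 -c "
from h import *
ram();stat()"
```

```text
clock: 13.3
eef_pos: [665.2, 133.4, 75.0]
eef_rot: [3.141, 0.0, 0.196]
wrist_force: [-4.8, -2.5, 5.4]
finger_gap: 11.6
ram mm 22.11 (score 0.963, dx 0) px/60mm 18.9 t 13.35
t 13.35 pos [665.2 133.4  75. ] yaw 0.1961 ang 0.1951 r 64.9 F [-4.  -2.1  5. ] M [-0.35  0.96 -0.09] gap 11.6 | torque about axis on tool -0.17 (M at tcp)
```

```bash
python3 -m pendant '[[[0,-0.08,0,-0.012],[0,-0.08,0,-0.012],[0,-0.08,0,-0.012]]]'; python3 -c "
from h import *
ram();stat()"
```

```text
clock: 13.65
eef_pos: [665.1, 133.9, 75.0]
eef_rot: [3.141, 0.0, 0.208]
wrist_force: [-4.9, -3.4, 4.9]
finger_gap: 11.7
ram mm 22.11 (score 0.962, dx 0) px/60mm 18.9 t 13.70
t 13.70 pos [665.1 134.   75. ] yaw 0.2079 ang 0.2040 r 64.9 F [-4.3 -3.3  6. ] M [-0.56  0.88 -0.06] gap 11.8 | torque about axis on tool -0.21 (M at tcp)
```

```bash
python3 -m pendant '[[[0,-0.06,0,-0.008],[0,-0.06,0,-0.008],[0,-0.06,0,-0.008]]]'; python3 -c "
from h import *
ram();stat()"
```

```text
clock: 14.0
eef_pos: [665.0, 134.5, 75.0]
eef_rot: [3.141, 0.0, 0.216]
wrist_force: [-3.9, -3.7, 5.5]
finger_gap: 12.1
ram mm 22.11 (score 0.963, dx 0) px/60mm 18.9 t 14.05
t 14.05 pos [665.  134.5  75. ] yaw 0.2159 ang 0.2120 r 64.9 F [-4.1 -3.2  5.4] M [-0.63  0.84 -0.1 ] gap 11.8 | torque about axis on tool -0.24 (M at tcp)
```

```bash
python3 -m pendant '[[[0,-0.04,0,-0.006],[0,-0.04,0,-0.006],[0,-0.04,0,-0.006]]]'; python3 -c "
from h import *
ram();stat()
c=cams.camera('side'); cv2.imwrite('pics/k.png',cv2.resize(c['frame'][180:300,190:350],None,fx=4,fy=4)[:,:,::-1])"
```

```text
clock: 14.35
eef_pos: [664.9, 134.8, 75.0]
eef_rot: [3.141, 0.0, 0.222]
wrist_force: [-4.5, -3.5, 3.6]
finger_gap: 11.7
ram mm 22.12 (score 0.963, dx 0) px/60mm 18.9 t 14.40
t 14.40 pos [664.9 134.8  75. ] yaw 0.2218 ang 0.2180 r 64.9 F [-4.2 -4.4  5.4] M [-0.66  0.8  -0.13] gap 11.5 | torque about axis on tool -0.35 (M at tcp)
```

View pics/k.png

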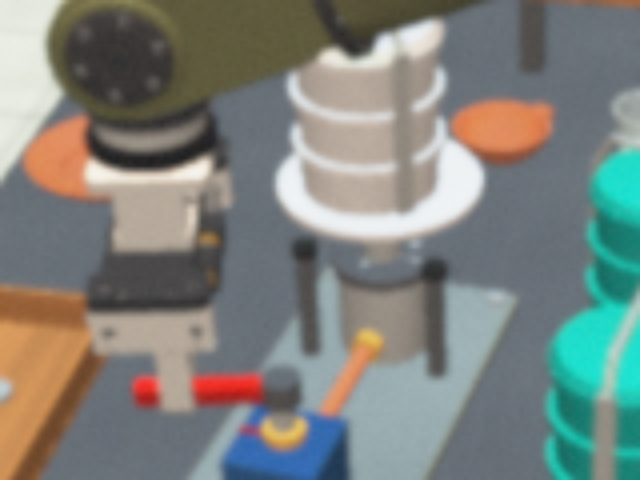

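```bash
python3 -m pendant '[[[0,-0.04,0,-0.006],[0,-0.04,0,-0.006]]]'; python3 -c "
from h import *
ram();stat()"; python3 -m pendant '[[[0,0,0,0],[0,0,0,0]]]'; python3 -c "
from h import *
ram();stat()"
```

```text
clock: 14.65
eef_pos: [664.8, 135.2, 75.0]
eef_rot: [3.141, 0.0, 0.228]
wrist_force: [-4.5, -4.4, 4.6]
finger_gap: 11.6
ram mm 22.13 (score 0.963, dx 0) px/60mm 18.9 t 14.70
t 14.70 pos [664.8 135.2  75. ] yaw 0.2279 ang 0.2234 r 64.9 F [-3.8 -3.8  5.4] M [-0.67  0.81 -0.07] gap 11.6 | torque about axis on tool -0.26 (M at tcp)
clock: 14.9
eef_pos: [664.8, 135.2, 75.0]
eef_rot: [3.141, 0.0, 0.228]
wrist_force: [-4.3, -4.0, 5.3]
finger_gap: 11.8
ram mm 22.11 (score 0.962, dx 0) px/60mm 18.9 t 14.95
t 14.95 pos [664.8 135.2  75. ] yaw 0.2278 ang 0.2232 r 64.9 F [-4.6 -3.9  4.8] M [-0.65  0.89 -0.07] gap 11.6 | torque about axis on tool -0.25 (M at tcp)
```

Run:
```python
from h import *
c=cams.camera("wrist"); print(lever(c)); cv2.imwrite("pics/l.png",c["frame"][:,:,::-1]); ram()
```

```text
(array([694.67265791, 142.16717767]), np.float64(0.23323656372341825), 2818, np.float64(52.83929613373575))
ram mm 22.13 (score 0.963, dx 0) px/60mm 18.9 t 15.05
```

View pics/l.png

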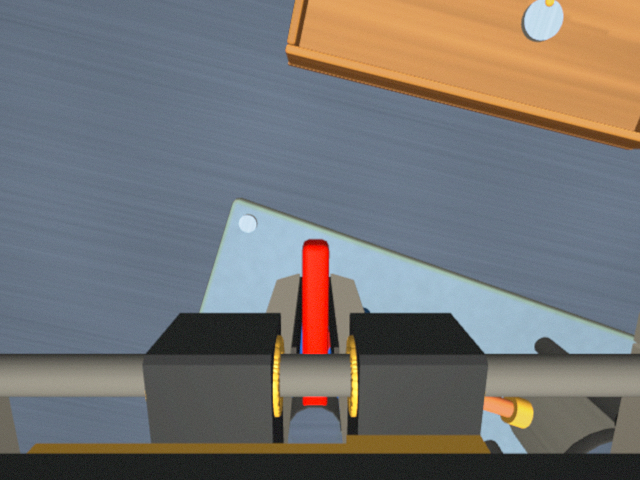

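```bash
python3 -m pendant '[[[0,-0.03,0,-0.005],[0,-0.03,0,-0.005]]]'; python3 -c "
from h import *
ram()"
```

```text
clock: 15.25
eef_pos: [664.7, 135.5, 75.0]
eef_rot: [3.141, 0.0, 0.233]
wrist_force: [-4.5, -4.1, 4.9]
finger_gap: 11.8
ram mm 22.14 (score 0.963, dx 0) px/60mm 18.9 t 15.30
```

```bash
python3 -m pendant '[[[0,0,0,0],[0,0,0,0]]]'; python3 -c "
from h import *
ram();stat()"
```

```text
clock: 15.5
eef_pos: [664.7, 135.5, 75.0]
eef_rot: [3.141, 0.0, 0.233]
wrist_force: [-4.8, -4.4, 4.7]
finger_gap: 11.9
ram mm 22.13 (score 0.963, dx 0) px/60mm 18.9 t 15.55
t 15.55 pos [664.7 135.5  75. ] yaw 0.2328 ang 0.2281 r 64.9 F [-4.8 -4.3  5.2] M [-0.69  0.84 -0.05] gap 11.9 | torque about axis on tool -0.25 (M at tcp)
```

```bash
python3 -m pendant '[[[0,-0.03,0,-0.005],[0,-0.03,0,-0.005],[0,-0.03,0,-0.005]]]'; python3 -c "
from h import *
ram();stat()"
```

```text
clock: 15.85
eef_pos: [664.7, 135.8, 75.0]
eef_rot: [3.141, 0.0, 0.238]
wrist_force: [-4.5, -4.4, 5.5]
finger_gap: 11.3
ram mm 22.14 (score 0.963, dx 0) px/60mm 18.9 t 15.90
t 15.90 pos [664.7 135.7  75. ] yaw 0.2378 ang 0.2324 r 64.9 F [-4.1 -5.1  5.2] M [-0.74  0.85 -0.14] gap 11.6 | torque about axis on tool -0.40 (M at tcp)
```

```bash
python3 -m pendant '[[[0,-0.03,0,-0.005],[0,-0.03,0,-0.005],[0,-0.03,0,-0.005]]]'; python3 -c "
from h import *
ram();stat()"
```

```text
clock: 16.2
eef_pos: [664.6, 136.0, 75.0]
eef_rot: [3.141, 0.0, 0.243]
wrist_force: [-4.7, -4.2, 4.4]
finger_gap: 11.7
ram mm 22.13 (score 0.963, dx 0) px/60mm 18.9 t 16.25
t 16.25 pos [664.6 136.1  75. ] yaw 0.2428 ang 0.2373 r 64.9 F [-5.5 -3.3  5.4] M [-0.75  0.77 -0.11] gap 11.5 | torque about axis on tool -0.24 (M at tcp)
```

```bash
python3 -m pendant '[[[0,-0.03,0,-0.005],[0,-0.03,0,-0.005],[0,-0.03,0,-0.005]]]'; python3 -c "
from h import *
ram();stat()"
```

```text
clock: 16.55
eef_pos: [664.5, 136.4, 75.0]
eef_rot: [3.141, 0.0, 0.248]
wrist_force: [-4.3, -3.7, 4.5]
finger_gap: 12.0
ram mm 22.14 (score 0.963, dx 0) px/60mm 18.9 t 16.60
t 16.60 pos [664.5 136.4  75. ] yaw 0.2478 ang 0.2421 r 64.9 F [-3.7 -4.3  4.3] M [-0.74  0.87 -0.07] gap 11.8 | torque about axis on tool -0.28 (M at tcp)
```

```bash
python3 -m pendant '[[[0,-0.03,0,-0.005],[0,-0.03,0,-0.005],[0,-0.03,0,-0.005]]]'; python3 -c "
from h import *
ram();stat()"
```

```text
clock: 16.9
eef_pos: [664.4, 136.7, 75.0]
eef_rot: [3.141, 0.0, 0.253]
wrist_force: [-4.7, -4.0, 4.2]
finger_gap: 11.7
ram mm 22.14 (score 0.963, dx 0) px/60mm 18.9 t 16.95
t 16.95 pos [664.4 136.6  75. ] yaw 0.2528 ang 0.2464 r 64.9 F [-4.8 -4.3  5.1] M [-0.76  0.82 -0.08] gap 11.5 | torque about axis on tool -0.28 (M at tcp)
```

```bash
python3 -m pendant '[[[0,-0.03,0,-0.005],[0,-0.03,0,-0.005],[0,-0.03,0,-0.005]]]'; python3 -c "
from h import *
ram();stat()"
```

```text
clock: 17.25
eef_pos: [664.4, 136.9, 75.0]
eef_rot: [3.141, 0.001, 0.258]
wrist_force: [-4.0, -3.5, 6.0]
finger_gap: 11.8
ram mm 24.67 (score 0.956, dx 0) px/60mm 18.9 t 17.30
t 17.30 pos [664.4 136.9  75. ] yaw 0.2578 ang 0.2512 r 64.9 F [-4.2 -4.5  4.1] M [-0.72  0.81 -0.09] gap 11.8 | torque about axis on tool -0.30 (M at tcp)
```

```bash
python3 -m pendant '[[[0,0,0,0]]]'; python3 -c "
from h import *
ram()"
```

```text
clock: 17.4
eef_pos: [664.4, 136.9, 75.0]
eef_rot: [3.141, 0.0, 0.258]
wrist_force: [-3.8, -4.7, 5.5]
finger_gap: 11.9
ram mm 26.64 (score 0.953, dx 0) px/60mm 18.9 t 17.45
```

```bash
python3 -m pendant '[[[0,0,0,0],[0,0,0,0]]]'; python3 -c "
from h import *
ram()"
```

```text
clock: 17.65
eef_pos: [664.4, 136.9, 75.0]
eef_rot: [3.141, 0.0, 0.258]
wrist_force: [-4.8, -3.7, 5.4]
finger_gap: 11.7
ram mm 30.18 (score 0.943, dx 0) px/60mm 18.9 t 17.70
```

```bash
python3 -m pendant '[[[0,0.2,0,0.03],[0,0.39,0,0.06]]]'; python3 -c "
from h import *
ram();stat()"; python3 -m pendant '[[[0,0,0,0],[0,0,0,0]]]'; python3 -c "
from h import *
ram();stat()"
```

```text
clock: 17.9
eef_pos: [665.0, 134.0, 75.0]
eef_rot: [-3.141, 0.001, 0.197]
wrist_force: [-6.4, 2.5, 5.4]
finger_gap: 11.4
ram mm 33.62 (score 0.944, dx 0) px/60mm 18.9 t 17.95
t 17.95 pos [665.1 134.   75. ] yaw 0.1952 ang 0.2044 r 64.9 F [-6.2  2.9  5.6] M [0.55 1.36 0.21] gap 11.6 | torque about axis on tool 0.47 (M at tcp)
clock: 18.15
eef_pos: [665.0, 134.3, 75.0]
eef_rot: [-3.141, 0.001, 0.199]
wrist_force: [-6.2, 1.3, 6.7]
finger_gap: 11.9
ram mm 37.33 (score 0.951, dx 0) px/60mm 18.9 t 18.20
t 18.20 pos [665.  134.3  75. ] yaw 0.1988 ang 0.2090 r 64.9 F [-5.   1.5  5.7] M [0.33 1.27 0.15] gap 11.8 | torque about axis on tool 0.31 (M at tcp)
```

```bash
python3 -m pendant '[[[0,0.1,0,0.015],[0,0.1,0,0.015]]]'; python3 -c "
from h import *
ram();stat()"; python3 -m pendant '[[[0,0,0,0]]]'; python3 -c "
from h import *
ram();stat()"
```

```text
clock: 18.4
eef_pos: [665.2, 133.4, 75.0]
eef_rot: [-3.141, 0.001, 0.183]
wrist_force: [-6.2, 1.9, 6.0]
finger_gap: 11.9
ram mm 40.66 (score 0.953, dx 0) px/60mm 18.9 t 18.45
t 18.45 pos [665.2 133.4  75. ] yaw 0.1837 ang 0.1959 r 64.9 F [-6.1  2.5  5.5] M [0.5  1.34 0.24] gap 11.7 | torque about axis on tool 0.47 (M at tcp)
clock: 18.55
eef_pos: [665.2, 133.5, 75.0]
eef_rot: [-3.141, 0.001, 0.184]
wrist_force: [-6.2, 2.5, 5.8]
finger_gap: 11.7
ram mm 42.54 (score 0.947, dx 0) px/60mm 18.9 t 18.60
t 18.60 pos [665.2 133.5  75. ] yaw 0.1839 ang 0.1964 r 64.9 F [-6.2  2.3  5. ] M [0.53 1.34 0.22] gap 12.1 | torque about axis on tool 0.45 (M at tcp)
```

```bash
python3 -m pendant '[[[0,0,0,0],[0,0,0,0],[0,0,0,0],[0,0,0,0]]]'; python3 -c "
from h import *
ram()"; python3 -m pendant '[[[0,0,0,0],[0,0,0,0],[0,0,0,0],[0,0,0,0]]]'; python3 -c "
from h import *
ram()"; python3 -m pendant '[[[0,0,0,0],[0,0,0,0],[0,0,0,0],[0,0,0,0]]]'; python3 -c "
from h import *
ram()"; python3 -m pendant '[[[0,0,0,0],[0,0,0,0],[0,0,0,0],[0,0,0,0]]]'; python3 -c "
from h import *
ram()
c=cams.camera('side'); cv2.imwrite('pics/m.png',cv2.resize(c['frame'][180:300,190:350],None,fx=4,fy=4)[:,:,::-1])"
```

```text
clock: 19.0
eef_pos: [665.2, 133.5, 75.0]
eef_rot: [-3.141, 0.001, 0.184]
wrist_force: [-6.1, 2.1, 5.3]
finger_gap: 11.6
ram mm 48.31 (score 0.941, dx 0) px/60mm 18.9 t 19.05
clock: 19.45
eef_pos: [665.2, 133.5, 75.0]
eef_rot: [-3.141, 0.001, 0.184]
wrist_force: [-6.5, 2.3, 5.6]
finger_gap: 11.9
ram mm 54.16 (score 0.930, dx 0) px/60mm 18.9 t 19.50
clock: 19.9
eef_pos: [665.2, 133.5, 75.0]
eef_rot: [-3.141, 0.001, 0.184]
wrist_force: [-7.4, 2.1, 6.7]
finger_gap: 11.9
ram mm 59.21 (score 0.913, dx 0) px/60mm 18.9 t 19.95
clock: 20.35
eef_pos: [665.2, 133.5, 75.0]
eef_rot: [-3.141, 0.001, 0.184]
wrist_force: [-7.2, 3.1, 5.1]
finger_gap: 11.9
ram mm 59.21 (score 0.913, dx 0) px/60mm 18.9 t 20.40
```

View pics/m.png

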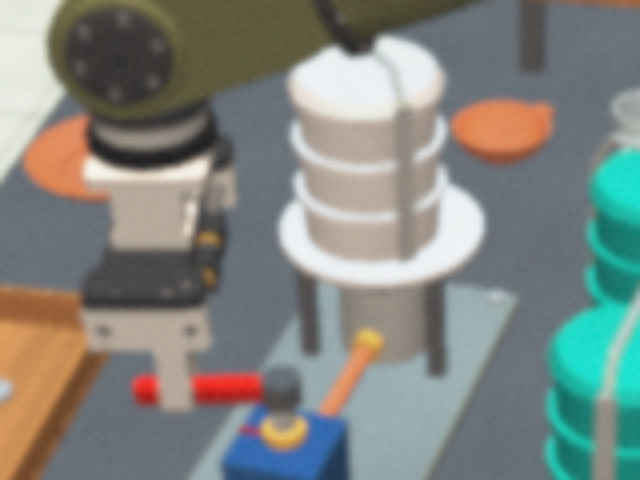

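```bash
python3 -m pendant '[[[-0.02,0.32,0,0.05],[-0.05,0.65,0,0.1],[-0.09,0.97,0,0.15],[-0.12,1.16,0,0.18],[-0.12,1.16,0,0.18]]]'; python3 -c "
from h import *
stat();ram()"
```

```text
clock: 20.95
eef_pos: [666.3, 122.1, 75.1]
eef_rot: [-3.14, 0.0, 0.003]
wrist_force: [-5.5, 5.5, 5.8]
finger_gap: 11.4
t 20.95 pos [666.3 122.1  75.1] yaw 0.0027 ang 0.0205 r 64.8 F [-5.5  5.5  5.8] M [1.01 0.95 0.26] gap 11.4 | torque about axis on tool 0.62 (M at tcp)
ram mm 59.23 (score 0.913, dx 0) px/60mm 18.9 t 21.00
```

```bash
python3 -m pendant '[[[0,0.16,0,0.025],[0,0.32,0,0.05],[0,0.32,0,0.05]]]'; python3 -c "
from h import *
stat()"; python3 -m pendant '[[[0,0.13,0,0.02],[0,0.13,0,0.02]]]'; python3 -c "
from h import *
stat()"
```

```text
clock: 21.3
eef_pos: [666.3, 119.1, 75.1]
eef_rot: [-3.14, 0.0, -0.047]
wrist_force: [-5.6, 6.1, 5.7]
finger_gap: 11.8
t 21.30 pos [666.3 119.1  75.1] yaw -0.0469 ang -0.0257 r 64.8 F [-5.6  6.1  5.7] M [1.21 0.99 0.17] gap 11.8 | torque about axis on tool 0.56 (M at tcp)
clock: 21.5
eef_pos: [666.3, 117.9, 75.1]
eef_rot: [-3.14, 0.0, -0.067]
wrist_force: [-5.2, 6.0, 5.7]
finger_gap: 11.9
t 21.50 pos [666.3 117.9  75.1] yaw -0.0666 ang -0.0451 r 64.8 F [-5.2  6.   5.7] M [1.22 0.97 0.15] gap 11.9 | torque about axis on tool 0.52 (M at tcp)
```

```bash
python3 -m pendant '[[[0,0.13,0,0.02],[0,0.13,0,0.02]]]'; python3 -c "
from h import *
stat()"; python3 -m pendant '[[[0,0.13,0,0.02],[0,0.13,0,0.02]]]'; python3 -c "
from h import *
stat()"
```

```text
clock: 21.7
eef_pos: [666.2, 116.7, 75.1]
eef_rot: [-3.14, 0.0, -0.087]
wrist_force: [-5.2, 6.4, 4.3]
finger_gap: 11.7
t 21.70 pos [666.2 116.7  75.1] yaw -0.0866 ang -0.0637 r 64.8 F [-5.2  6.4  4.3] M [1.33 0.98 0.17] gap 11.7 | torque about axis on tool 0.56 (M at tcp)
clock: 21.9
eef_pos: [666.1, 115.4, 75.1]
eef_rot: [-3.14, 0.0, -0.107]
wrist_force: [-5.9, 6.6, 5.2]
finger_gap: 11.5
t 21.90 pos [666.1 115.4  75.1] yaw -0.1066 ang -0.0833 r 64.8 F [-5.9  6.6  5.2] M [1.36 0.95 0.16] gap 11.5 | torque about axis on tool 0.55 (M at tcp)
```

```bash
python3 -m pendant '[[[0,0.1,0,0.015],[0,0.1,0,0.015]]]'; python3 -c "
from h import *
stat()"; python3 -m pendant '[[[0,0.07,0,0.01],[0,0.07,0,0.01]]]'; python3 -c "
from h import *
stat()"
```

```text
clock: 22.1
eef_pos: [666.0, 114.5, 75.1]
eef_rot: [-3.14, 0.0, -0.121]
wrist_force: [-4.9, 8.2, 5.3]
finger_gap: 11.9
t 22.10 pos [666.  114.5  75.1] yaw -0.1214 ang -0.0970 r 64.8 F [-4.9  8.2  5.3] M [1.48 0.89 0.16] gap 11.9 | torque about axis on tool 0.66 (M at tcp)
clock: 22.3
eef_pos: [665.9, 113.9, 75.1]
eef_rot: [-3.14, 0.0, -0.131]
wrist_force: [-4.0, 7.9, 5.6]
finger_gap: 11.9
t 22.30 pos [665.9 113.9  75.1] yaw -0.1312 ang -0.1067 r 64.8 F [-4.   7.9  5.6] M [1.53 0.93 0.16] gap 11.9 | torque about axis on tool 0.64 (M at tcp)
```

```bash
python3 -m pendant '[[[0,0.07,0,0.01],[0,0.07,0,0.01]]]'; python3 -c "
from h import *
stat()"; python3 -m pendant '[[[0,0.07,0,0.01],[0,0.07,0,0.01]]]'; python3 -c "
from h import *
stat()"
```

```text
clock: 22.5
eef_pos: [665.8, 113.2, 75.1]
eef_rot: [-3.14, 0.0, -0.141]
wrist_force: [-4.0, 7.6, 3.8]
finger_gap: 12.2
t 22.50 pos [665.8 113.2  75.1] yaw -0.1412 ang -0.1169 r 64.8 F [-4.   7.6  3.8] M [1.57 0.82 0.15] gap 12.2 | torque about axis on tool 0.61 (M at tcp)
clock: 22.7
eef_pos: [665.7, 112.6, 75.1]
eef_rot: [-3.14, 0.0, -0.151]
wrist_force: [-3.9, 7.8, 5.0]
finger_gap: 12.0
t 22.70 pos [665.7 112.6  75.1] yaw -0.1511 ang -0.1268 r 64.8 F [-3.9  7.8  5. ] M [1.61 0.81 0.12] gap 12.0 | torque about axis on tool 0.59 (M at tcp)
```

```bash
python3 -m pendant '[[[0,0.07,0,0.01],[0,0.07,0,0.01]]]'; python3 -c "
from h import *
stat()"; python3 -m pendant '[[[0,0.07,0,0.01],[0,0.07,0,0.01]]]'; python3 -c "
from h import *
stat()"
```

```text
clock: 22.9
eef_pos: [665.7, 112.0, 75.1]
eef_rot: [-3.139, 0.0, -0.161]
wrist_force: [-4.4, 8.7, 4.8]
finger_gap: 11.6
t 22.90 pos [665.7 112.   75.1] yaw -0.1611 ang -0.1369 r 64.8 F [-4.4  8.7  4.8] M [1.72 0.79 0.11] gap 11.6 | torque about axis on tool 0.63 (M at tcp)
clock: 23.1
eef_pos: [665.6, 111.5, 75.1]
eef_rot: [-3.139, 0.0, -0.171]
wrist_force: [-4.5, 8.6, 3.7]
finger_gap: 11.7
t 23.10 pos [665.6 111.5  75.1] yaw -0.1710 ang -0.1444 r 64.8 F [-4.5  8.6  3.7] M [1.93 0.78 0.23] gap 11.7 | torque about axis on tool 0.74 (M at tcp)
```

```bash
python3 -m pendant '[[[0,0.07,0,0.01],[0,0.07,0,0.01]]]'; python3 -c "
from h import *
stat()"; python3 -m pendant '[[[0,0.05,0,0.007],[0,0.05,0,0.007]]]'; python3 -c "
from h import *
stat()
c=cams.camera('wrist'); print(lever(c))"
```

```text
clock: 23.3
eef_pos: [665.5, 111.0, 75.2]
eef_rot: [-3.139, 0.0, -0.181]
wrist_force: [-4.4, 11.3, 3.7]
finger_gap: 11.8
t 23.30 pos [665.5 111.   75.2] yaw -0.1809 ang -0.1520 r 64.7 F [-4.4 11.3  3.7] M [2.23 0.62 0.23] gap 11.8 | torque about axis on tool 0.91 (M at tcp)
clock: 23.5
eef_pos: [665.4, 110.7, 75.1]
eef_rot: [-3.139, 0.0, -0.188]
wrist_force: [-4.0, 11.2, 3.2]
finger_gap: 12.0
t 23.50 pos [665.4 110.7  75.1] yaw -0.1876 ang -0.1569 r 64.7 F [-4.  11.2  3.2] M [2.33 0.6  0.21] gap 12.0 | torque about axis on tool 0.89 (M at tcp)
(array([695.61653832, 105.67868583]), np.float64(-0.17191754764640843), 2793, np.float64(52.96648415862299))
```

```bash
python3 -m pendant '[[[0,0.05,0,0.007],[0,0.05,0,0.007],[0,0.05,0,0.007]]]'; python3 -c "
from h import *
stat()"; python3 -m pendant '[[[0,-0.16,0,-0.025],[0,-0.32,0,-0.05],[0,-0.36,0,-0.06],[0,-0.36,0,-0.06]]]'; python3 -c "
from h import *
stat()"
```

```text
clock: 23.85
eef_pos: [665.4, 110.4, 75.2]
eef_rot: [-3.138, 0.0, -0.194]
wrist_force: [-2.6, 11.7, 4.6]
finger_gap: 11.8
t 23.85 pos [665.4 110.4  75.2] yaw -0.1943 ang -0.1619 r 64.7 F [-2.6 11.7  4.6] M [2.48 0.52 0.26] gap 11.8 | torque about axis on tool 0.98 (M at tcp)
clock: 24.25
eef_pos: [665.8, 113.0, 75.1]
eef_rot: [-3.14, 0.001, -0.135]
wrist_force: [-5.6, 6.7, 4.8]
finger_gap: 11.6
t 24.25 pos [665.8 113.   75.1] yaw -0.1346 ang -0.1211 r 64.8 F [-5.6  6.7  4.8] M [ 1.43  1.06 -0.02] gap 11.6 | torque about axis on tool 0.36 (M at tcp)
```

```bash
python3 -m pendant '[[[0,-0.13,0,-0.02],[0,-0.16,0,-0.025],[0,-0.16,0,-0.025]]]'; python3 -c "
from h import *
stat()";python3 -m pendant '[[[0,-0.16,0,-0.0],[0,0,0,0],[0,0,0,0],[0,0,0,0]]]' -0.3
python3 - <<'E'
from h import *
stat(); c=cams.camera("wrist"); cv2.imwrite("pics/n.png",c["frame"][:,:,::-1]); print(lever(c))
E
```

```text
clock: 24.55
eef_pos: [665.9, 114.1, 75.0]
eef_rot: [-3.14, 0.001, -0.11]
wrist_force: [-6.8, 3.8, 5.7]
finger_gap: 11.6
t 24.55 pos [665.9 114.1  75. ] yaw -0.1102 ang -0.1041 r 64.8 F [-6.8  3.8  5.7] M [ 0.94  1.24 -0.12] gap 11.6 | torque about axis on tool 0.08 (M at tcp)
clock: 24.95
eef_pos: [666.3, 113.0, 74.9]
eef_rot: [3.142, 0.0, -0.111]
wrist_force: [-0.4, 0.2, -0.5]
finger_gap: 32.7
t 24.95 pos [666.3 113.   74.9] yaw -0.1105 ang -0.1200 r 65.3 F [-0.4  0.2 -0.5] M [ 0.02 -0.05  0.02] gap 32.7 | torque about axis on tool 0.03 (M at tcp)
(array([696.51755018, 111.15150897]), np.float64(-0.11158411801291498), 2696, np.float64(52.32844428268865))
```

View pics/n.png

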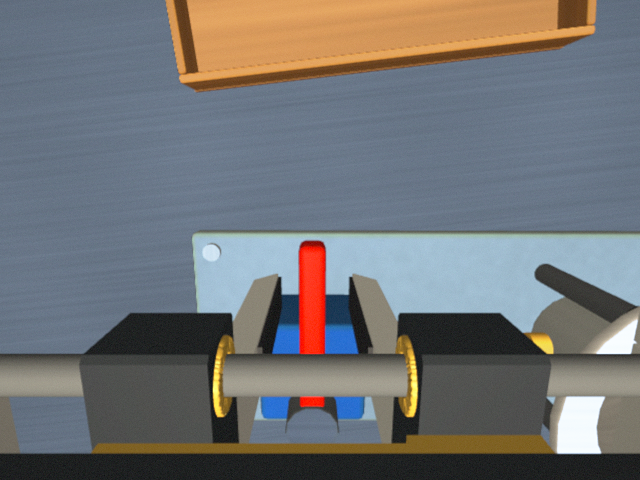

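```bash
python3 -m pendant '[[[0,0,-2,0],[0,0,-5,0],[0,0,-9,0],[0,0,-12,0],[0,0,-12,0]]]'
python3 - <<'E'
from h import *
stat(); c=cams.camera("wrist"); cv2.imwrite("pics/o.png",c["frame"][:,:,::-1]); print(lever(c)); ram(); c=cams.camera("side"); cv2.imwrite("pics/o_side.png",c["frame"][:,:,::-1])
E
```

```text
clock: 25.5
eef_pos: [667.8, 113.3, 200.2]
eef_rot: [-3.14, -0.008, -0.11]
wrist_force: [-0.2, -1.0, 0.8]
finger_gap: 33.1
t 25.50 pos [667.8 113.3 200.2] yaw -0.1103 ang -0.1122 r 66.8 F [-0.2 -1.   0.8] M [ 0.04 -0.03  0.02] gap 33.1 | torque about axis on tool -0.05 (M at tcp)
(array([695.002686  , 111.35408975]), np.float64(-0.11328425815965198), 1431, np.float64(78.1430442221481))
ram mm 59.21 (score 0.913, dx 0) px/60mm 18.9 t 25.60
```

View pics/o.png

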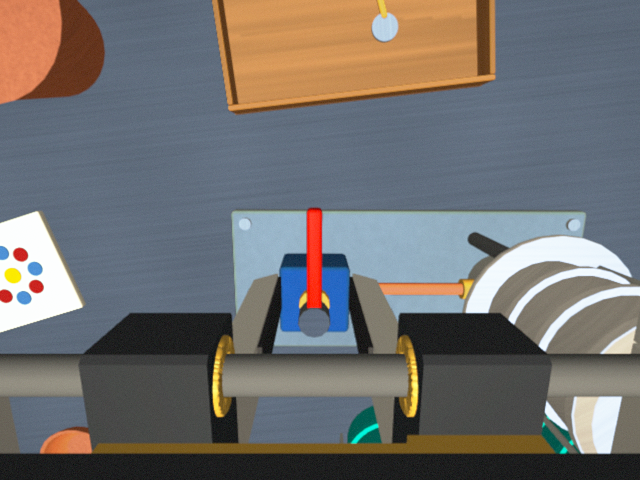

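View pics/o_side.png

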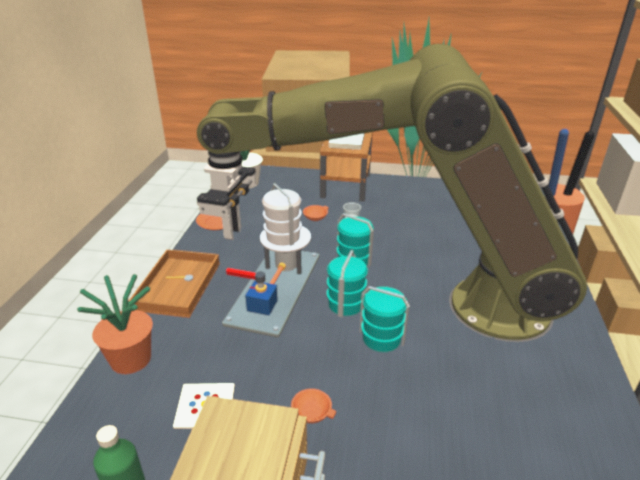

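The wrist view shows the lever (314,210 to 315,320) square to the plate's edge (row 212), so the valve is shut. The side view shows the tray resting on its stops at (285,237), with the tiffin set upright on it and nothing else moved. The gripper is clear of everything.

```bash
python3 -c "
from h import *
print(manip.sign_off()); stat()"
```

```text
the job is handed in; nothing more can be done
None
the job is handed in; nothing more can be done
```

The tray is down on its rubber stops with the aluminium tiffin set still upright on it. The valve is shut and the lever released. I handed the job in at about 25.6 s; no verdict came back.

- **Lowering:** I opened the lever anticlockwise to at most about 0.36 rad from shut. The tray sank at about 10–15 mm/s by the side camera. It stopped at 22 mm when I throttled back, and I had to open a little further than before to restart it. It then ran all the way down and stayed at 59.2 mm on my camera scale, where 60 is full travel.
- **Closing:** I turned the lever clockwise onto the hard stop, reaching about 1.0 N m, or roughly -0.065 rad of twist. The twist unwound at about 15 N m/rad, so the spindle itself stayed put. I then opened the gripper and lifted clear.
- **Last checks:**
  - The lever is square to the plate's edge, 0.04 rad further clockwise than at the start, so the valve started slightly open.
  - The force on the tool is about zero, the tray has not moved since it landed, and nothing else looks moved.
- **Disagreements:**
  - The fingertips sit about 20 mm higher than the stated tool geometry suggests. My first grip closed above the bar without touching anything, so I opened, went 20 mm lower and gripped again.
  - The wrist camera put the lever about 5 mm further along x than the top camera did.

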